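# Let the dog's ball into its lever-lid box

### The job

Press the flat lever at the front of the bamboo ball box all the way down so that its lid opens fully, and keep it down until the dog's ball has rolled off the chute into the box. Then let the lever rise slowly under your fingertips so that the lid comes down gently, without slamming, and shut. Work only with the lever: do not touch the lid or the ball, and leave the other things on the console where they are.

Things in the scene. Friction and masses are not known exactly. Their poses are not given: they have to be found in the camera images.
- box: Fixed bamboo box, 150 x 150 x 100 mm to the rim, walls 8 mm. Origin: centre of underside, z up, front (lever side) to its -x, where a housing 120 wide, 75 high reaches to x = -95 mm. Chute on its +y side, 35 mm forward of centre: 64 wide, 95 long, outer end 150 high, sloping 0.2 rad down to the box. Ball in: its centre within 68 mm of the origin in box x and y, and lower than 55 mm.
- lid: Bamboo lid, slab 150 x 150 x 34 mm on the rim, top 136 mm high when shut. Origin on its hinge line (box y) at the rim's far (+x) edge, 100 mm high. Linked to the lever, turning 1.79 times as far: 0 shut, 1.0 rad fully open, front edge up and back. Its weight shuts it, hard, if the lever is let go. Shut, its side holds back the ball, which can pass under it above about 0.6 rad.
- lever (a joint): Turn of the lever in rad: 0 at rest (lid shut), 0.56 fully down (lid fully open, hard stop). No catch: it must be held down, needs about 3 to 12 N at the press point, and follows the fingers up when they rise; fingers rising at under 30 mm/s let the lid down gently.
- lever_press (a point): Point to press: lever's top face, middle line, 15 mm from the free edge; moves with the lever. Lever: steel plate 48 wide (box y), 8 mm thick, on a level axis (box y) at box x = -95, z = 50 mm, 75 mm from this point. At rest it slopes 0.28 rad up to its free edge, point 75 mm high; fully down it slopes 0.28 rad down, point 33 mm high, 2 mm further out.
- ball_center (a point): Centre of the dog's black rubber ball, 42 mm across, about 50 g, loose. At the start it rests on the chute against the side of the lid, centre about 130 mm high; it rolls into the box by itself in about 1 s once the lid is open.
- ball: The same ball as a body (its origin is a point of its surface, which turns as it rolls).
- bowl: Speckled stoneware bowl, 130 mm across, 50 mm high, loose; origin at the centre of its underside.
- key_fob: Silver car key fob, 62 x 34 x 13 mm, loose, right of the lever as seen from the robot; origin at the centre of its underside.
- earbud_case: Green plastic earbud case, 60 x 48 x 24 mm, loose, left of the lever as seen from the robot; origin at the centre of its underside.
- shoehorn: Steel shoehorn, 285 mm long, 5 mm thick, loose, lying flat; origin on its underside.
- glasses_case: Black glasses case, 160 x 60 x 45 mm, loose; origin at the centre of its underside.
- candle: Candle jar, 72 mm across, 85 mm high, loose; origin at the centre of its underside.
- gel_bottle: Clear hand gel bottle, 48 mm across, 120 mm high, loose; origin at the centre of its underside.
There are look-alikes about, which are no part of the job. What is shaped like the ball but turquoise or white is not meant.

How it is judged:
On the way, in this order (a step that is already met when the one before it is completed fails the run):
1. the lever is pressed fully down and the lid is fully open (within 0.12 rad) (angle between lid's own z axis and vertical above 0.88 rad and value of joint lever above 0.49 rad), for 0.2 s.
2. the ball is in the box and the lid is shut again (x of ball_center in the frame of box between -0.068 and 0.068 m and y of ball_center in the frame of box between -0.068 and 0.068 m and z of ball_center in the frame of box below 0.055 m and angle between lid's own z axis and vertical below 0.06 rad and value of joint lever below 0.04 rad), for 0.2 s.
At the end, for the whole second after the job is handed in: The ball lies inside the box (centre within 68 mm of the box centre along both sides, lower than 55 mm), the lid is shut to within 0.06 rad and the lever is back up to within 0.04 rad (all of step 2); the robot touches nothing.
It fails at once if the lid slams: it closes faster than 2.2 rad/s in its last 0.4 rad (angular speed of lid above 2.2 rad/s and velocity of joint lever below -0.5 rad/s and angle between lid's own z axis and vertical below 0.4 rad).
It fails at once if the robot touches the lid (contact force between any of the fingers, the arm and lid above 1 N).
It fails at once if the robot touches the ball (contact force between any of the fingers, the arm and ball above 0.5 N).
It fails at once if another thing on the console is moved by more than 30 mm (distance of any of bowl, key_fob, earbud_case, shoehorn, glasses_case, candle, gel_bottle from where it was at the start of the episode above 0.03 m).
It also fails if it takes over 42 s, if anything falls off the work surface, if the arm or the gripper's body presses on something with over 40 N, if the wrist force passes 120 N, or if a joint passes its speed limit or range.

### The arm

A 7-joint arm with a two-finger parallel gripper is mounted at the origin on the work surface. World frame = base frame: x ahead of the robot, y to its left, z up, the work surface at z = 0. Lengths are in m, angles in rad, forces in N, time in s.
With the tool pointing down it reaches from about 0.425 to 0.925 m from the base axis. Payload 6.8 kg.
Tool frame: the origin (TCP) lies midway between the tips of the shut fingers; the grasp point (between the pads) lies 19 mm behind it; x points along the fingers, z is the direction in which the jaws open and shut, and the axes are right-handed (so a half turn about x gives the same grasp; the last joint's range is limited). The gripper opens to 85 mm and grips with 20 to 120 N. Pads are 22 mm wide; open, the fingers measure 114 mm over their backs; the gripper's body (76 mm by 85 mm) begins 54 mm behind the grasp point. The pads swing forward as they close: fully open they stand 13 mm farther back than shut.
Start: joints at [1.165, 0.477, 0.022, 1.555, -0.011, 1.109, -0.083], TCP at [0.198, -0.645, 0.231] pointing down, gripper open.
Joint ranges: [-2.96, 2.96], [-0.34, 2.1], [-1.41, 1.46], [0.24, 2.44], [-1.37, 4.51], [0.17, 1.92], [-2.96, 2.96]. Speed limits (rad/s): [2.39, 2.39, 3.14, 3.14, 3.14, 3.14, 3.14].

### API

Orientations are given as a unit quaternion [w, x, y, z].
In Python, from station import bot gives the robot as it stands. The module is installed in compiled form; this text tells all that it offers.
- The arm moves only by the shell command python3 -m jog 'ROWS' [FORCE]. ROWS is text: rows parted by semicolons, each of 7 numbers parted by spaces: the shift along the tool's x, y, z in mm, then the turn, a rotation vector about the tool's x, y, z in units of 6 degrees (1.0 is 6 degrees), then the finger opening in mm, from 0 to 85.4. A call has 1 to 5 rows; each row shifts and turns the commanded pose from where the row before left it, along the tool's axes as they then stand; what a row does not reach is not made up. A row lasts 1/10 s, in which the tool goes at most 50 mm and 8.59 degrees, less where a joint would pass 70% of its speed; a pose out of reach is approached as far as the arm can. A call with a gripper value outside its range is refused whole. The fingers move at their own pace and stop on an object; FORCE is the grip in N (left out, the last holds). Time passes only in rows, so rows that do not move let the fingers close. It gives the time, the measured TCP pose, the force and the opening at its end, in the units of the state.
- bot.get_obs(): the state, without advancing time (a new reading comes with each control period).
- bot.read_camera(name): name is "scene" or "top"; returns (picture, depth): 420x560x3 uint8, red, green, blue; 420x560 float32, m along the optical axis (not along the pixel's ray), 0 where there is no reading.
- bot.calibration(name): a dict with "fx", "fy", "cx", "cy" (pixels), "T" (4x4, takes a point from camera to world coordinates). Camera axes: x right, y up, looking along -z (the intrinsics and any distortion apply to the point x, -y, -z); pixel columns grow to the right and rows downward; lengths in m; the calibration is good to about 2 mm. A picture is of the moment at which its call begins. calibration takes no time and is no camera call.
- bot.hand_in(): hands the job in, once; it reports no verdict.
The state is a dict: "t": time; "q": joint angles; "joint_vel": joint speeds; "joint_torque": joint torques, N m; "eef_pos": TCP position; "tool_rot": TCP orientation; "contact_force": force on the tool from outside, world axes, zero at the start; "torque": the same for the moment, N m; "gripper_width": opening from 0.0 (shut) to 1.0 (fully open).
Only numpy, scipy, OpenCV 4.12 (cv2) and the standard library are available. Lean on these libraries where they do the work, as an engineer would, in place of code of your own. Each camera call takes 0.05 s, during which the arm holds its last target.

## Working session

There is one attempt and no reset: what is moved stays moved. The work goes in short steps, Python scripts to look and compute and a shell command to move; the robot and the scene stay as the last step left them, time stands still between calls to the robot, and variables do not carry over. Pictures are saved under pics/ and viewed, and the job is handed in when it is done.

```bash
mkdir -p pics
python3 - <<'E'
from station import bot
import cv2,numpy as np
print(bot.get_obs())
for n in("scene","top"):
    p,d=bot.read_camera(n); c=bot.calibration(n); print(n,c)
    cv2.imwrite(f"pics/{n}0.png",p[:,:,::-1]); np.savez(f"{n}0.npz",p=p,d=d,**c)
E
```

```text
{'t': 0.0, 'q': array([ 1.16492151,  0.47783225,  0.0223107 ,  1.55648437, -0.01149474,
        1.10930635, -0.08308894]), 'joint_vel': array([-1.13541619e-03,  8.36134332e-05, -1.08671927e-03,  8.33951733e-04,
       -1.26460907e-03,  9.98065727e-04,  3.68957023e-04]), 'joint_torque': array([ 6.71536854e-04, -5.96447217e+01,  1.60786673e+00, -2.81190258e+01,
        1.24000042e-02,  9.44174419e-03,  3.43869083e-06]), 'eef_pos': array([ 0.19785969, -0.64470645,  0.23028971]), 'tool_rot': array([ 0.56808193,  0.42064257,  0.56921764, -0.41992146]), 'contact_force': array([-0.44014579, -0.77668466,  0.04700157]), 'torque': array([ 0.01147136, -0.05693747, -0.07019185]), 'gripper_width': 0.9992630684873057}
scene {'fx': 413.58577303165174, 'fy': 413.58577303165174, 'cx': 285.335669846682, 'cy': 201.95233207944818, 'T': array([[-0.64471763, -0.52959629,  0.55124128,  1.16857549],
       [ 0.76429361, -0.45974575,  0.45220474,  0.46348117],
       [ 0.01394489,  0.71285455,  0.70117325,  0.89434322],
       [ 0.        ,  0.        ,  0.        ,  1.        ]])}
top {'fx': 492.92531387372406, 'fy': 492.92531387372406, 'cx': 286.1587363320863, 'cy': 211.53375603257018, 'T': array([[-0.02127159,  0.99447095, -0.1028351 ,  0.40699499],
       [-0.99954183, -0.02336918, -0.0192359 , -0.06576325],
       [-0.02153271,  0.10237881,  0.9945124 ,  1.36482164],
       [ 0.        ,  0.        ,  0.        ,  1.        ]])}
```

View pics/scene0.png

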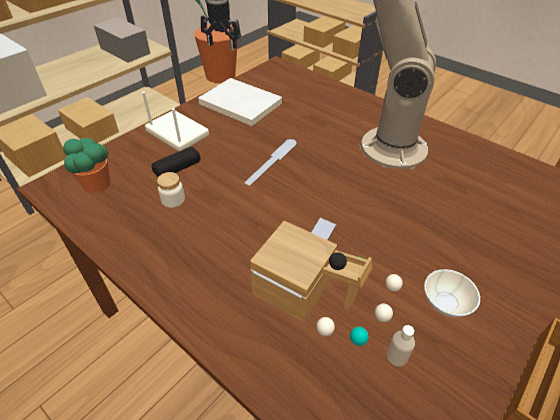

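View pics/top0.png

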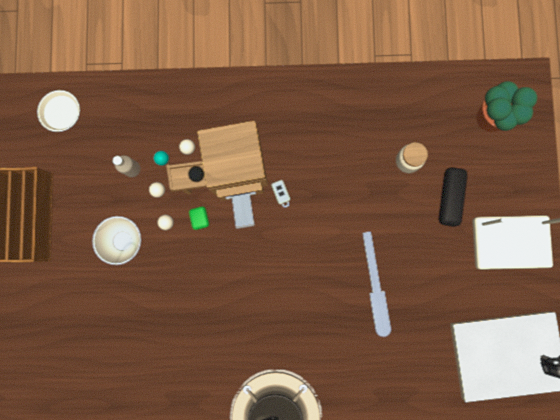

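The top view shows the box with its lid at about (231,153), the black ball at (196,174) and the steel lever at (243,211), which points toward the robot. The fob is at (281,193) and the earbud case at (199,218). Next I measure these.

```bash
cat > h.py <<'E'
import numpy as np,cv2
from station import bot
def ray(c,u,v):
    d=np.array([(u-c['cx'])/c['fx'],-(v-c['cy'])/c['fy'],-1.]);return c['T'][:3,3],c['T'][:3,:3]@d
def onz(c,u,v,z):
    o,d=ray(c,u,v);return o+d*(z-o[2])/d[2]
def dep(c,D,u,v):
    o,d=ray(c,u,v);return o+d*D[int(v),int(u)]
E
python3 - <<'E'
from h import *
f=np.load('top0.npz');p=f['p'];D=f['d'];c=f
im=cv2.resize(p[110:240,90:310],None,fx=3.6,fy=3.6,interpolation=cv2.INTER_CUBIC);cv2.imwrite('pics/crop.png',im[:,:,::-1])
hsv=cv2.cvtColor(p,cv2.COLOR_RGB2HSV)
# world map from depth
v,u=np.mgrid[:420,:560]
X=(u-c['cx'])/c['fx']*D;Y=-(v-c['cy'])/c['fy']*D
W=np.stack([X,Y,-D],-1)@c['T'][:3,:3].T+c['T'][:3,3]
box=np.zeros((420,560),bool);box[100:240,140:300]=1
lid=box&(W[...,2]>.12)&(W[...,2]<.15)&(u>196)
n,l,s,ce=cv2.connectedComponentsWithStats(lid.astype(np.uint8))
i=1+s[1:,4].argmax();P=W[l==i];print('lid',s[i],P.mean(0),P[:,2].std())
r=cv2.minAreaRect((P[:,:2]*1000).astype(np.float32));print(r,cv2.boxPoints(r))
lev=box&(hsv[...,1]<90)&(hsv[...,2]>130)&(u>228)&(u<262)&(v>185)&(v<235)
P=W[lev];print('lever',lev.sum(),P.mean(0));r=cv2.minAreaRect((P[:,:2]*1000).astype(np.float32));print(r,cv2.boxPoints(r));
A=np.c_[P[:,:2],np.ones(len(P))];print(np.linalg.lstsq(A,P[:,2],rcond=None)[0],P[:,2].min(),P[:,2].max())
for n_,m in(('fob',box&(hsv[...,1]<90)&(hsv[...,2]>110)&(u>268)&(v>170)),('ear',box&(hsv[...,0]>50)&(hsv[...,0]<70)&(hsv[...,1]>150)&(v>195)),('ball',box&(hsv[...,2]<40)&(u<210)&(u>185)&(v<190)&(v>160))):
    P=W[m];print(n_,m.sum(),P.min(0),P.max(0),P.mean(0))
E
```

```text
lid [ 197  121   68   67 3562] [0.68265929 0.09836724 0.13449263] 0.0031419198185235146
((684.4725952148438, 107.88109588623047), (151.28321838378906, 174.01718139648438), 8.659675598144531) [[596.59283   182.5088   ]
 [622.79376    10.4754095]
 [772.35236    33.253387 ]
 [746.1514    205.28679  ]]
lever 643 [0.54823736 0.07526949 0.06624162]
((490.08233642578125, 36.732261657714844), (245.70266723632812, 96.25776672363281), 29.576744079589844) [[359.48322   17.951675]
 [406.99496  -65.76326 ]
 [620.68146   55.512848]
 [573.1697   139.22778 ]]
[-0.68986246 -1.8254855   0.58185335] -0.0059098602507978715 1.3648216374557511
fob 323 [ 0.40699499 -0.06576325 -0.01038328] [0.63798337 0.00166328 1.36482164] [ 0.59838619 -0.02630273  0.01257514]
ear 343 [ 0.40699499 -0.06576325 -0.00575716] [0.56479426 0.23074588 1.36482164] [0.53319711 0.19904884 0.03295278]
ball 38 [0.61895708 0.16766281 0.13234973] [0.65196404 0.19787098 0.14904983] [0.63602907 0.17952814 0.14177648]
```

View pics/crop.png

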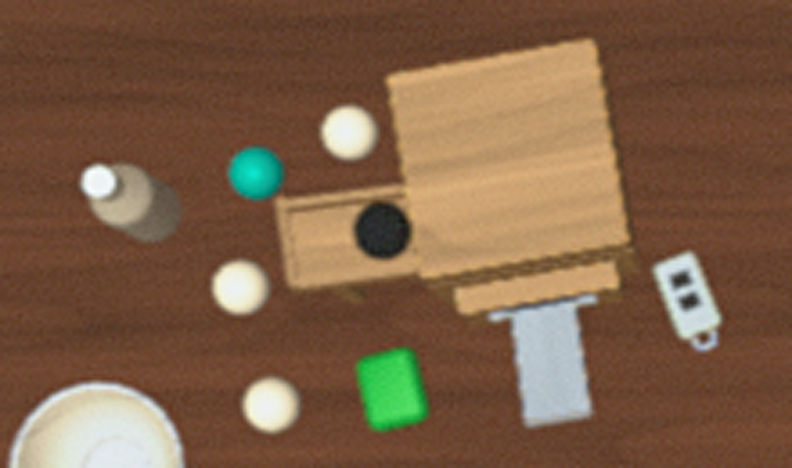

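Run:
```python
from h import *
f=np.load('top0.npz')
g=lambda x,y,z:onz(f,(x+.5)/3.6+90-.5,(y+.5)/3.6+110-.5,z)
L=[g(*q,.136) for q in((388,77),(595,40),(630,243),(420,278))]
for a,b in zip(L,L[1:]+L[:1]):print(a[:2],np.linalg.norm(a-b), np.degrees(np.arctan2(*(b-a)[[1,0]])))
ctr=np.mean(L,0);print('ctr',ctr)
fe=[g(525,425,.079),g(592,414,.079)];print('free edge',fe,np.linalg.norm(fe[0]-fe[1]))
# yaw: +x axis of box
x=((L[0]+L[1])-(L[2]+L[3]));yaw=np.arctan2(x[1],x[0]);y=((L[0]+L[3])-(L[1]+L[2]));print(np.degrees(yaw),np.degrees(np.arctan2(-y[0],y[1])))
R=lambda a:np.array([[np.cos(a),-np.sin(a)],[np.sin(a),np.cos(a)]])
for p in fe: print('box frame edge',R(-yaw)@(p-ctr)[:2]*1000)
print('press pred',ctr[:2]+R(yaw)@[-.095-.072,0])
b=onz(f,(382+.5)/3.6+89.5,(230.5)/3.6+109.5,.14);print('ball box',R(-yaw)@(b-ctr)[:2])
m=f['d']>0
hsv=cv2.cvtColor(f['p'],cv2.COLOR_RGB2HSV)
for n,(x,y),z in(('fob',(687,297),.013),('ear',(392,388),.024)):print(n,g(x,y,z),R(-yaw)@(g(x,y,z)-ctr)[:2])
for u,v in((240,200),(242,210),(244,215),(245,222)):print(dep(f,f['d'],u,v))
s=np.load('scene0.npz')
im=cv2.resize(s['p'][190:330,230:390],None,fx=4,fy=4,interpolation=cv2.INTER_CUBIC);cv2.imwrite('pics/crops.png',im[:,:,::-1])
```

```text
[0.74650805 0.18073938] 0.1495301073610812 -81.19406687111255
[0.76939934 0.03297186] 0.1484071951490194 -171.3018742026285
[0.622699   0.01052846] 0.1495571123043127 98.14695411065917
[0.60150489 0.15857622] 0.1466871605008761 8.690177235085779
ctr [0.68502782 0.09570398 0.136     ]
free edge [array([0.50051855, 0.0928027 , 0.079     ]), array([0.50742446, 0.04385839, 0.079     ])] 0.049429115292810265
8.694174681365984 8.476413869443
box frame edge [-182.82767815   25.02253745]
box frame edge [-183.39956282  -24.40326944]
press pred [0.51994677 0.07046021]
ball box [-0.03543631  0.09521868]
fob [ 0.60113236 -0.02501707  0.013     ] [-0.10117967 -0.10665221]
ear [0.5350718  0.20081878 0.024     ] [-0.13234373  0.12657435]
[0.57663053 0.08293857 0.05364942]
[0.54900651 0.0773968  0.05807553]
[0.53456511 0.07124762 0.06720472]
[0.51549553 0.06833306 0.07199023]
```

View pics/crops.png

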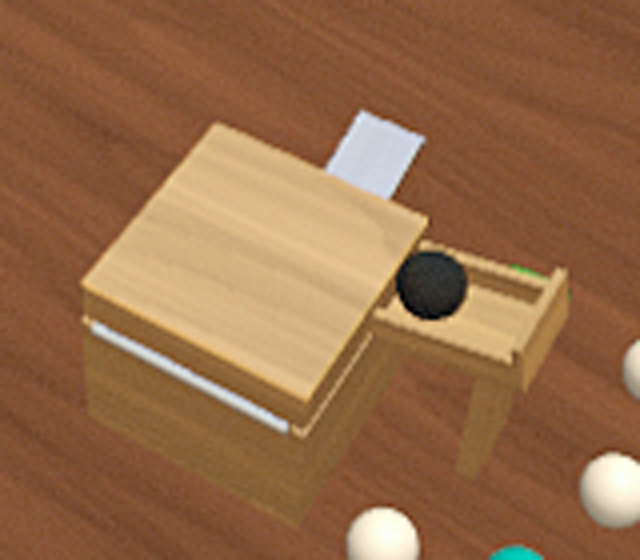

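```bash
cat >> h.py <<'E'
from scipy.spatial.transform import Rotation as Ro
yaw=np.radians(8.6)
def pose():
    o=bot.get_obs();w=o['tool_rot'];return o['eef_pos'],Ro.from_quat([w[1],w[2],w[3],w[0]]),o
def target(sgn):
    x=np.array([0,0,-1.]);z=sgn*np.array([-np.sin(yaw),np.cos(yaw),0]);return Ro.from_matrix(np.c_[x,np.cross(z,x),z])
def err(p,sgn):
    e,R,o=pose();return R.inv().apply(np.array(p)-e)*1000,(R.inv()*target(sgn)).as_rotvec(degrees=True)/6
E
python3 - <<'E'
from h import *
e,R,o=pose();print(R.as_matrix().round(3))
for s in(1,-1):print(s,err([.515,.07,.2],s))
E
```

```text
[[-0.001  0.956  0.293]
 [ 0.001  0.293 -0.956]
 [-1.    -0.    -0.002]]
1 (array([  31.31914201,  512.9111117 , -590.23803812]), array([-2.85894666e+01, -3.40950513e-03, -2.26239634e-02]))
-1 (array([  31.31914201,  512.9111117 , -590.23803812]), array([ 1.41052441, -0.01508597,  0.00227351]))
```

```bash
python3 -m jog '0 34 -26 0 0 0 0; 0 34 -26 0 0 0 0; 0 34 -26 0 0 0 0; 0 34 -26 0 0 0 0; 0 34 -26 0 0 0 0' 40; python3 -m jog '0 34 -26 0 0 0 0; 0 34 -26 0 0 0 0; 0 34 -26 0 0 0 0; 0 34 -26 0 0 0 0; 0 34 -26 0 0 0 0'
python3 -c "
from h import *
print(err([.515,.07,.2],-1))"
```

```text
t: 0.6
eef_pos: [0.323, -0.4694, 0.231]
tool_rot: [0.568, 0.42, 0.569, -0.42]
contact_force: [-0.2, 0.2, 0.4]
gripper_width: 0.146
t: 1.1
eef_pos: [0.4473, -0.2954, 0.2311]
tool_rot: [0.568, 0.42, 0.569, -0.42]
contact_force: [-0.1, -0.7, -0.0]
gripper_width: -0.0
(array([  31.12785953,  171.88302725, -329.46547952]), array([ 1.40886494, -0.00146906,  0.00335661]))
```

```bash
python3 -m jog '0 17 -33 0.14 0 0 0; 0 17 -33 0.14 0 0 0; 0 17 -33 0.14 0 0 0; 0 17 -33 0.14 0 0 0; 0 17 -33 0.14 0 0 0'; python3 -m jog '0 17 -33 0.14 0 0 0; 0 17 -33 0.14 0 0 0; 0 17 -33 0.14 0 0 0; 0 17 -33 0.14 0 0 0; 0 17 -33 0.14 0 0 0'
python3 -c "
from h import *
print(err([.520,.0705,.08],-1))
e,R,o=pose();print(o['q'])
p,d=bot.read_camera('scene');cv2.imwrite('pics/s1.png',p[:,:,::-1])
p,d=bot.read_camera('top');cv2.imwrite('pics/t1.png',p[:,:,::-1])"
```

```text
t: 1.6
eef_pos: [0.4848, -0.1139, 0.2311]
tool_rot: [0.553, 0.441, 0.553, -0.441]
contact_force: [1.6, 0.1, 0.7]
gripper_width: 0.002
t: 2.1
eef_pos: [0.5363, 0.0643, 0.2311]
tool_rot: [0.536, 0.461, 0.536, -0.461]
contact_force: [0.8, -1.1, 0.7]
gripper_width: -0.003
(array([151.06635057, -15.12399584,  -8.64371603]), array([0.00332274, 0.00155383, 0.00510122]))
[ 0.06997892  0.2814005  -0.36525079  1.85860502  0.1165722   1.02286007
 -1.76341591]
```

View pics/s1.png

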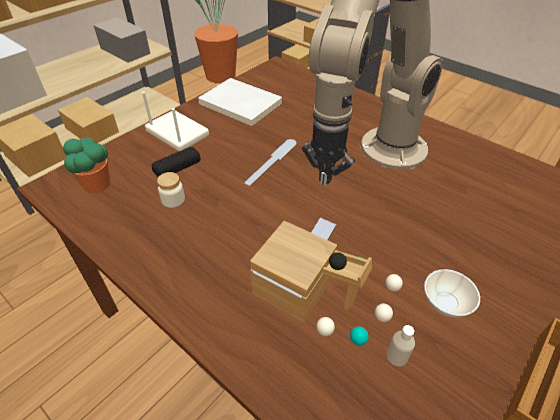

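The picture shows the closed fingertips at about (325,180), above and in front of the lever at (322,229). I now lower them to just above the lever.

```bash
python3 -m jog '24 -3 -2 0 0 0 0; 26 -3 -2 0 0 0 0; 26 -3 -2 0 0 0 0; 26 -3 -2 0 0 0 0; 26 -2 -1 0 0 0 0'; python3 -m jog '4 0 0 0 0 0 0;0 0 0 0 0 0 0'
python3 -c "
from h import *
print(err([.520,.0705,.079],-1))
p,d=bot.read_camera('scene');cv2.imwrite('pics/s2.png',cv2.resize(p[150:290,210:390],None,fx=4,fy=4)[:,:,::-1])"
```

```text
t: 2.7
eef_pos: [0.5206, 0.0691, 0.1021]
tool_rot: [0.536, 0.461, 0.536, -0.461]
contact_force: [1.2, -0.3, -0.7]
gripper_width: -0.001
t: 2.9
eef_pos: [0.5207, 0.0692, 0.0989]
tool_rot: [0.536, 0.46, 0.537, -0.461]
contact_force: [-0.1, 0.0, 0.1]
gripper_width: -0.001
(array([19.89131708, -0.46022014, -1.37584415]), array([0.00848689, 0.00151843, 0.01738394]))
```

View pics/s2.png

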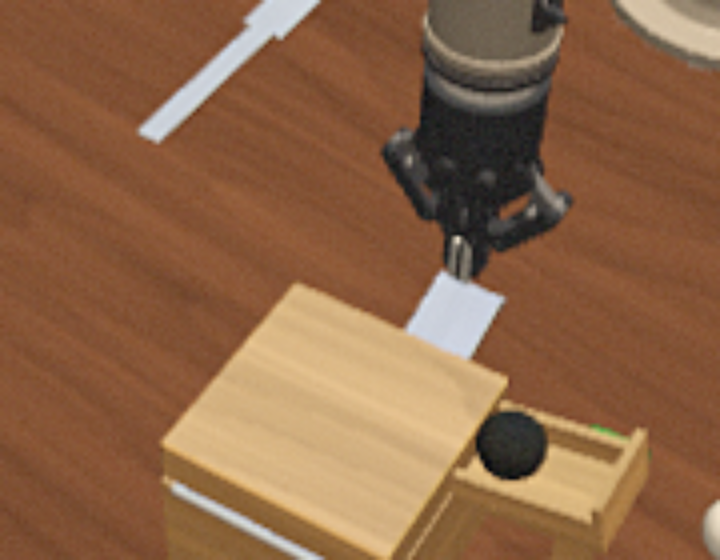

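The fingertips are just over the lever's outer end (crop about (462,280)) and centred on its width. Pressing.

```bash
python3 -m jog '5 0 0 0 0 0 0;5 0 0 0 0 0 0;5 0 0 0 0 0 0;5 0 0 0 0 0 0;5 0 0 0 0 0 0'; python3 -m jog '5 0 0 0 0 0 0;5 0 0 0 0 0 0;5 0 0 0 0 0 0'
```

```text
t: 3.45
eef_pos: [0.5212, 0.0697, 0.0742]
tool_rot: [0.536, 0.461, 0.536, -0.461]
contact_force: [-1.5, -1.0, 4.8]
gripper_width: -0.001
t: 3.75
eef_pos: [0.5208, 0.0696, 0.0588]
tool_rot: [0.536, 0.461, 0.536, -0.461]
contact_force: [-2.1, -0.9, 3.4]
gripper_width: -0.004
```

```bash
python3 -m jog '5 0 0 0 0 0 0;5 0 0 0 0 0 0;4 0 0 0 0 0 0;4 0 0 0 0 0 0'; python3 -m jog '3 0 0 0 0 0 0;2 0 0 0 0 0 0'
```

```text
t: 4.15
eef_pos: [0.5213, 0.0697, 0.0409]
tool_rot: [0.536, 0.461, 0.536, -0.461]
contact_force: [-0.7, -0.2, 2.3]
gripper_width: 0.001
t: 4.35
eef_pos: [0.522, 0.0698, 0.0362]
tool_rot: [0.537, 0.461, 0.536, -0.46]
contact_force: [0.5, -1.0, 1.3]
gripper_width: -0.003
```

```bash
python3 -m jog '1 0 0 0 0 0 0;1 0 0 0 0 0 0;0 0 0 0 0 0 0';python3 -m jog '1 0 0 0 0 0 0;0.5 0 0 0 0 0 0;0 0 0 0 0 0 0'; python3 -c "
from h import *
p,d=bot.read_camera('scene');cv2.imwrite('pics/s3.png',cv2.resize(p[150:330,200:400],None,fx=3.3,fy=3.3)[:,:,::-1])"
```

```text
t: 4.65
eef_pos: [0.522, 0.0699, 0.0353]
tool_rot: [0.537, 0.461, 0.536, -0.46]
contact_force: [-2.8, -0.6, 10.1]
gripper_width: -0.003
t: 4.95
eef_pos: [0.522, 0.0699, 0.035]
tool_rot: [0.537, 0.461, 0.536, -0.46]
contact_force: [-6.4, -1.3, 24.0]
gripper_width: 0.002
```

View pics/s3.png

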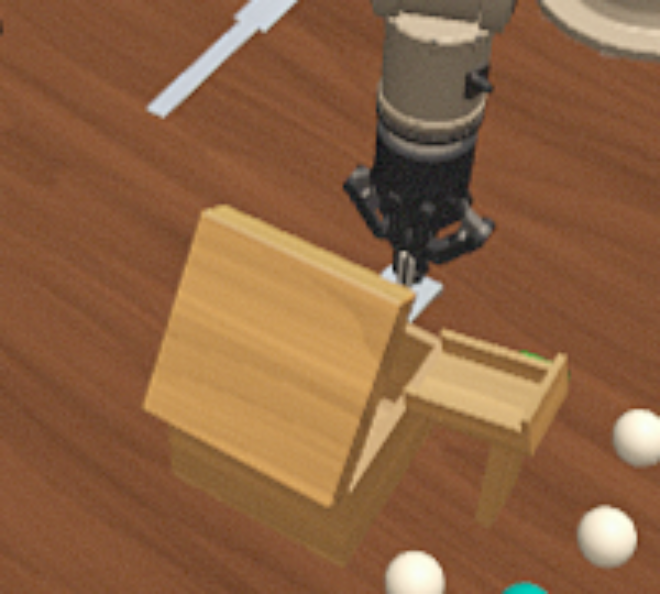

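The lever is on its stop: the force climbed to 24 N with no further travel. The lid is open and the chute (crop about (490,380)) is empty. I hold a second more and look from the top.

```bash
python3 -m jog '0 0 0 0 0 0 0;0 0 0 0 0 0 0;0 0 0 0 0 0 0;0 0 0 0 0 0 0;0 0 0 0 0 0 0';python3 -m jog '0 0 0 0 0 0 0;0 0 0 0 0 0 0;0 0 0 0 0 0 0;0 0 0 0 0 0 0;0 0 0 0 0 0 0'; python3 -c "
from h import *
p,d=bot.read_camera('top');cv2.imwrite('pics/t3.png',cv2.resize(p[90:250,90:310],None,fx=3.4,fy=3.4)[:,:,::-1])"
```

```text
t: 5.5
eef_pos: [0.5221, 0.0699, 0.035]
tool_rot: [0.537, 0.461, 0.536, -0.46]
contact_force: [-6.5, -1.3, 23.2]
gripper_width: 0.002
t: 6.0
eef_pos: [0.5221, 0.0699, 0.035]
tool_rot: [0.537, 0.461, 0.536, -0.46]
contact_force: [-6.0, -1.2, 23.6]
gripper_width: 0.0
```

View pics/t3.png

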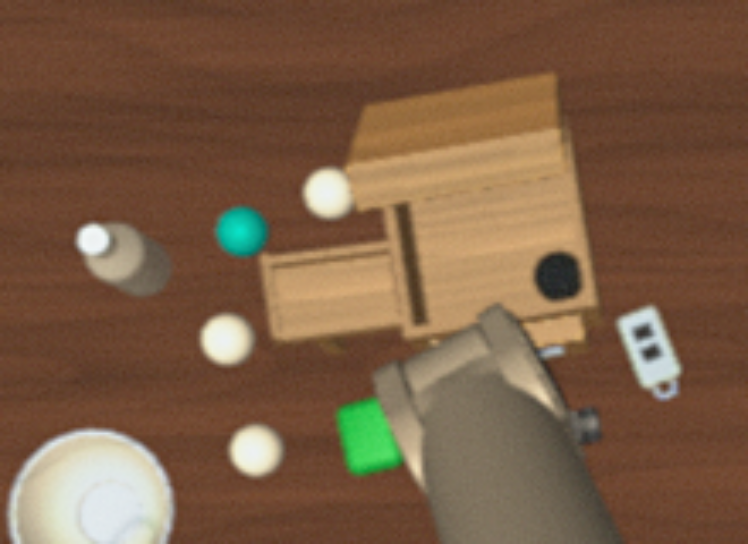

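The black ball lies in the box at crop (557,275). Now I let the lever rise at 20 mm/s or less.

```bash
python3 -m jog '-1 0 0 0 0 0 0;-1.5 0 0 0 0 0 0;-2 0 0 0 0 0 0;-2 0 0 0 0 0 0;-2 0 0 0 0 0 0';python3 -m jog '-2 0 0 0 0 0 0;-2 0 0 0 0 0 0;-2 0 0 0 0 0 0;-2 0 0 0 0 0 0;-2 0 0 0 0 0 0'; python3 -m jog '-2 0 0 0 0 0 0;-2 0 0 0 0 0 0;-2 0 0 0 0 0 0;-2 0 0 0 0 0 0;-2 0 0 0 0 0 0'
```

```text
t: 6.55
eef_pos: [0.5209, 0.0696, 0.0413]
tool_rot: [0.536, 0.461, 0.536, -0.461]
contact_force: [-0.7, -0.4, 0.9]
gripper_width: 0.003
t: 7.05
eef_pos: [0.5211, 0.0696, 0.0515]
tool_rot: [0.536, 0.461, 0.536, -0.461]
contact_force: [-1.1, -0.1, 1.8]
gripper_width: 0.003
t: 7.55
eef_pos: [0.5219, 0.0698, 0.0617]
tool_rot: [0.537, 0.461, 0.536, -0.46]
contact_force: [-0.2, 0.5, 3.1]
gripper_width: 0.003
```

```bash
python3 -m jog '-1.5 0 0 0 0 0 0;-1.5 0 0 0 0 0 0;-1.5 0 0 0 0 0 0;-1.5 0 0 0 0 0 0;-1.5 0 0 0 0 0 0';python3 -m jog '-1.5 0 0 0 0 0 0;-1.5 0 0 0 0 0 0;-1.5 0 0 0 0 0 0;-1.5 0 0 0 0 0 0;-1 0 0 0 0 0 0'; python3 -m jog '-1 0 0 0 0 0 0;-1 0 0 0 0 0 0;-1 0 0 0 0 0 0;-1 0 0 0 0 0 0;-1 0 0 0 0 0 0';  python3 -m jog '-1 0 0 0 0 0 0;-1 0 0 0 0 0 0;-2 0 0 0 0 0 0;-2 0 0 0 0 0 0;-4 0 0 0 0 0 0'
```

```text
t: 8.05
eef_pos: [0.5217, 0.0699, 0.0691]
tool_rot: [0.537, 0.461, 0.536, -0.46]
contact_force: [1.6, 1.0, 2.0]
gripper_width: -0.001
t: 8.55
eef_pos: [0.5213, 0.0698, 0.076]
tool_rot: [0.536, 0.461, 0.536, -0.461]
contact_force: [3.2, 1.1, 3.6]
gripper_width: -0.0
t: 9.05
eef_pos: [0.5202, 0.0694, 0.0804]
tool_rot: [0.536, 0.46, 0.537, -0.461]
contact_force: [-0.1, 0.3, 0.2]
gripper_width: -0.002
t: 9.55
eef_pos: [0.521, 0.0697, 0.0909]
tool_rot: [0.536, 0.461, 0.536, -0.461]
contact_force: [-0.2, 1.8, -0.1]
gripper_width: 0.001
```

Contact has ended. I raise the arm and back it toward the robot to clear the view.

```bash
python3 -m jog '-10 0 0 0 0 0 0;-20 0 0 0 0 0 0;-25 0 0 0 0 0 0;-25 0 5 0 0 0 0;-20 0 15 0 0 0 0'; python3 -m jog '0 0 30 0 0 0 0;0 0 30 0 0 0 0;0 0 30 0 0 0 0;0 0 30 0 0 0 0;0 0 0 0 0 0 0'; python3 -c "
from h import *
for n in('top','scene'):
  p,d=bot.read_camera(n);cv2.imwrite(f'pics/{n}9.png',p[:,:,::-1]);np.savez(n+'9.npz',p=p,d=d,**bot.calibration(n))
f=np.load('top9.npz')
for u,v in((205,150),(225,130),(230,155),(225,175),(253,150)):print(dep(f,f['d'],u,v))
for u,v in((240,200),(242,210),(244,215),(245,222)):print(dep(f,f['d'],u,v), dep(np.load('top0.npz'),np.load('top0.npz')['d'],u,v))
print(bot.get_obs()['contact_force'])
"
```

```text
t: 10.05
eef_pos: [0.5245, 0.0515, 0.1932]
tool_rot: [0.537, 0.461, 0.537, -0.459]
contact_force: [0.8, 0.1, -0.6]
gripper_width: -0.0
t: 10.55
eef_pos: [0.5425, -0.074, 0.1915]
tool_rot: [0.535, 0.462, 0.534, -0.463]
contact_force: [-0.3, -0.1, 0.0]
gripper_width: -0.002
[0.69789864 0.16254905 0.13019465]
[0.74833052 0.11047119 0.13219191]
[0.68319293 0.09849985 0.13024153]
[0.63095431 0.11112368 0.13459686]
[0.69366271 0.03910589 0.13450733]
[0.57579523 0.08220635 0.06010574] [0.57663053 0.08293857 0.05364942]
[0.54806842 0.07645112 0.06670753] [0.54900651 0.0773968  0.05807553]
[0.53429206 0.07095437 0.06998206] [0.53456511 0.07124762 0.06720472]
[0.51495264 0.0676621  0.07845902] [0.51549553 0.06833306 0.07199023]
[-0.2353587   0.82933635 -0.33951776]
```

View pics/top9.png

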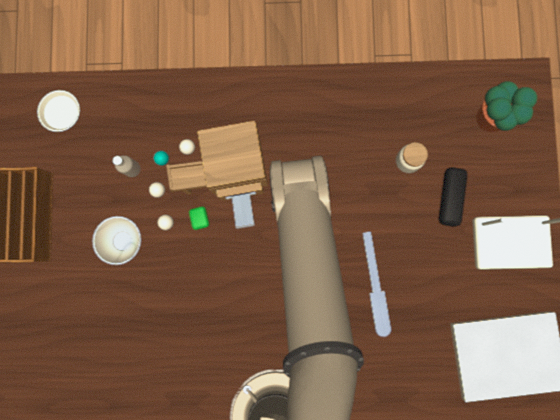

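View pics/scene9.png

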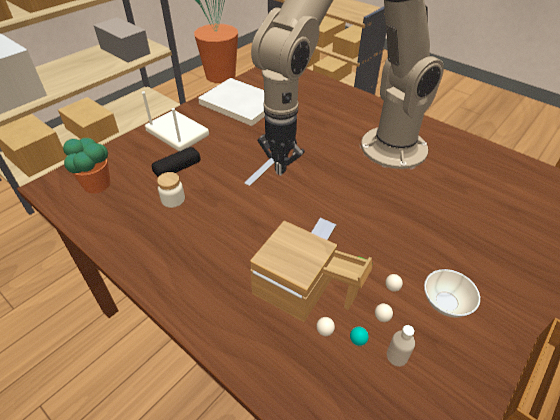

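The lid (230,153) is shut, the lever (243,211) is up as at the start, and the chute is empty. Everything visible in both pictures sits where it was. Handing in.

```bash
python3 -c "
from station import bot
print(bot.get_obs()['t'],bot.hand_in())"
```

```text
the job is handed in; nothing more can be done
10.65 None
```

I pressed the lever down to its hard stop and the lid opened fully. I held it there until the ball had rolled into the box, then let the lever rise at about 10–20 mm/s. I handed in at t = 10.65 s with the arm clear of everything.

- **Lever and lid:** at the stop the force climbed to 24 N with no further travel. In the last pictures the lid top is at about 0.13 m and the lever sits within the depth noise (up to 9 mm) of its starting height, so both are back as at the start.
- **Ball:** the top picture taken while the lid was open shows it inside the box near the front right corner. After the lid shut I could only confirm that the chute was empty.
- **Other things:** everything visible was where it had been. The key fob was hidden by the arm in the last top picture and not seen in the scene view. It was in place in the picture taken with the lid open. After that the fingers passed it at about 190 mm height and felt no contact.
- **Slam limit:** I did not measure the lid's speed directly, but the slow rise should have kept it well below the limit.

No check failed or disagreed.

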